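# Switch on the microscope in order

## Robot

A 6-joint arm with a two-finger parallel gripper is mounted at the origin on the work surface. World frame = base frame: x ahead of the robot, y to its left, z up, the work surface at z = 0. Lengths are in mm, angles in rad, forces in N, time in s.
With the tool pointing down it reaches from about 250 to 800 mm from the base axis. Payload 8.5 kg.
Tool frame: the origin (TCP) lies at the centre of the arm's flange, where the gripper is bolted on; the fingertips stand 173 mm ahead of it and the grasp point (between the pads) lies 155 mm ahead of it; z points along the fingers, x is the direction in which the jaws open and shut, and the axes are right-handed (so a half turn about z gives the same grasp; the last joint's range is limited). The gripper opens to 85 mm and grips with 20 to 120 N. Pads are 22 mm wide; open, the fingers measure 114 mm over their backs; the gripper's body (76 mm by 85 mm) begins 54 mm behind the grasp point. The pads swing forward as they close: fully open they stand 13 mm farther back than shut.
Start: joints at [1.279, 0.238, -0.013, 1.319, 0, 1.571], TCP at [151.021, 502.783, 404.676] pointing down, gripper open.
Joint ranges: [-2.66, 2.66], [-1.03, 1.9], [-1.14, 1.46], [-1.82, 2.27], [-1.45, 1.34], [-3.14, 3.14]. Speed limits (rad/s): [2.22, 2.22, 2.79, 3.14, 3.14, 3.14].

## Interface

Orientations are given as [roll, pitch, yaw] about the fixed x, y, z axes, in that order (R = Rz(yaw) Ry(pitch) Rx(roll)).
In Python, from workcell import r, vision gives the robot as it stands.
- The arm moves only by the tool servo_tool, never from a script. Its argument "increments" is a list of rows, each an object of numbers: "tx", "ty", "tz": the shift along the tool's x, y, z in units of 0.025 m (1.0 is 0.025 m); "roll": the turn about the tool's z in units of 0.1 rad (1.0 is 0.1 rad); "hand": the closure, from -1 (fully open) to 1 (shut), so that 0 is half open. A call has 1 to 12 rows; each row shifts and turns the pose as measured when the row begins, along the tool's axes as they then stand; what a row does not reach is not made up. A row lasts 1/10 s, in which the tool goes at most 50 mm and 8.59 degrees, less where a joint would pass 70% of its speed; a pose out of reach is approached as far as the arm can. A call with a number of a shift or a turn outside -1 to 1 is refused whole. A call with a gripper value outside its range is refused whole. The fingers move at their own pace and stop on an object; the grip force is fixed at half the most. Time passes only in rows, so rows that do not move let the fingers close. It gives the time, the measured TCP pose, the force and the opening at its end, in the units of the state.
- r.get_state(): the state, without advancing time (a new reading comes with each control period).
- vision.snapshot(name): name is "scene" or "top" or "wrist"; returns a dict with "pixels" (480x640x3 uint8, red, green, blue), "depth" (480x640 float32, mm along the optical axis (not along the pixel's ray), 0 where there is no reading), "fx", "fy", "cx", "cy" (pixels), "extrinsics" (4x4, takes a point from camera to world coordinates). Camera axes: x right, y up, looking along -z (the intrinsics and any distortion apply to the point x, -y, -z); pixel columns grow to the right and rows downward; lengths in mm; the calibration is good to about 2 mm. A picture is of the moment at which its call begins.
- r.sign_off(): hands the job in, once; it reports no verdict.
Trained networks look in a picture, given as the dict that the camera call returned (one of the last four; its "shot" number tells which), for a name from the list of things; names that differ only in an ending like _2 or _b are one class to them, and where a whole thing is asked for, a point or a joint stands for the part that bears it (a point fixed in the world has none). Each returns a list of dicts, best first, with "conf" (0 to 1); they miss things now and then, are a little off and sometimes report something else, mostly with a low value. They report only what shows in the picture. A call takes as long as a camera call. They do not tell look-alikes from the thing itself.
- vision.spot_in(picture, target): "pixel" ([column, row] in pixels, amid what is visible of it).
- vision.regions_of(picture, target): "mask" (480x640 bool, what is visible of it) and "pixel" ([column, row] in pixels, amid what is visible of it).
The state is a dict: "clock": time; "joints": joint angles; "qd": joint speeds; "joint_torque": joint torques, N m; "position": TCP position; "orientation": TCP orientation; "force": force on the tool from outside, world axes, zero at the start; "moment": the same for the moment, N m; "width": opening from 0.0 (shut) to 1.0 (fully open).
Only numpy, scipy, OpenCV 4.12 (cv2) and the standard library are available. Lean on these libraries where they do the work, as an engineer would, in place of code of your own. Each camera call takes 0.05 s, during which the arm holds its last target. There are 200 camera calls.

## Task

Start up the microscope with a gentle press of a fingertip on each of three switch boxes, in this order: first the one with the oblong bar key (mains), then the square key (lamp), then the large round key (camera), each pressed fully down so that it stays down. Leave the small round key (stage heater) up. Only press: do not lift, tip or shift the boxes, and do not disturb the jar, the well plate or the petri dish.

Things in the scene. Friction and masses are not known exactly. Their poses are not given: they have to be found in the camera images.
- bar_box: Cream plastic switch box of the microscope's mains, loose on the bench on rubber feet, 76 mm (x) by 66 mm (y) by 45 mm tall, 0.5 to 0.85 kg. Its one grey key, an oblong bar 18 mm (x) by 52 mm (y), stands in the middle of its top. Origin: centre of the underside, z up.
- bar_top (a point): Centre of the top face of the mains key (an oblong bar 18 mm (x) by 52 mm (y)); 63 mm above the bench when up, 57 mm when latched down, and 52 mm at the very bottom of its travel while pushed hard.
- bar_latch (a joint): How far the mains switch is latched down, m: 0 up (off), 0.006 fully down; on from 0.0045. Stays where left. Pushing the key straight down first squeezes its spring (1500 N/m, 5 mm of give) by 2 mm, then the latch sinks 6 mm at 3 N, then the force climbs to 7.5 N over the last 3 mm to a hard stop. Pressing the key's top down 9 to 10 mm (5 to 6 N) is enough.
- square_box: Cream plastic switch box of the microscope's lamp, loose on the bench on rubber feet, 76 mm (x) by 66 mm (y) by 45 mm tall, 0.5 to 0.85 kg. Its one grey key, a square 26 by 26 mm, stands in the middle of its top. Origin: centre of the underside, z up.
- square_top (a point): Centre of the top face of the lamp key (a square 26 by 26 mm); 63 mm above the bench when up, 57 mm when latched down, and 52 mm at the very bottom of its travel while pushed hard.
- square_latch (a joint): How far the lamp switch is latched down, m: 0 up (off), 0.006 fully down; on from 0.0045. Stays where left. Pushing the key straight down first squeezes its spring (1500 N/m, 5 mm of give) by 2 mm, then the latch sinks 6 mm at 3 N, then the force climbs to 7.5 N over the last 3 mm to a hard stop. Pressing the key's top down 9 to 10 mm (5 to 6 N) is enough.
- biground_box: Cream plastic switch box of the microscope's camera, loose on the bench on rubber feet, 76 mm (x) by 66 mm (y) by 45 mm tall, 0.5 to 0.85 kg. Its one grey key, a large round disc 38 mm across, stands in the middle of its top. Origin: centre of the underside, z up.
- biground_top (a point): Centre of the top face of the camera key (a large round disc 38 mm across); 63 mm above the bench when up, 57 mm when latched down, and 52 mm at the very bottom of its travel while pushed hard.
- biground_latch (a joint): How far the camera switch is latched down, m: 0 up (off), 0.006 fully down; on from 0.0045. Stays where left. Pushing the key straight down first squeezes its spring (1500 N/m, 5 mm of give) by 2 mm, then the latch sinks 6 mm at 3 N, then the force climbs to 7.5 N over the last 3 mm to a hard stop. Pressing the key's top down 9 to 10 mm (5 to 6 N) is enough.
- smallround_box: Cream plastic switch box of the microscope's stage heater, loose on the bench on rubber feet, 76 mm (x) by 66 mm (y) by 45 mm tall, 0.5 to 0.85 kg. Its one grey key, a small round button 17 mm across, stands in the middle of its top. Origin: centre of the underside, z up.
- smallround_top (a point): Centre of the top face of the stage heater key (a small round button 17 mm across); 63 mm above the bench when up, 57 mm when latched down, and 52 mm at the very bottom of its travel while pushed hard.
- smallround_latch (a joint): How far the stage heater switch is latched down, m: 0 up (off), 0.006 fully down; on from 0.0045. Stays where left. Pushing the key straight down first squeezes its spring (1500 N/m, 5 mm of give) by 2 mm, then the latch sinks 6 mm at 3 N, then the force climbs to 7.5 N over the last 3 mm to a hard stop. Pressing the key's top down 9 to 10 mm (5 to 6 N) is enough.
- bottle: Bystander: small capped amber jar, 50 mm across, 95 mm tall. Origin: centre of the underside.
- wellplate: Bystander: flat six-well culture plate, 86 mm (x) by 128 mm (y) by 20 mm tall. Origin: centre of the underside.
- dish: Bystander: closed petri dish, 62 mm across, 22 mm tall. Origin: centre of the underside.
Things that resemble listed ones, but are neither listed nor needed, are in the scene too. What is shaped like the square_box but purple is not meant.

How it is judged (in metres and radians):
On the way, in this order (a step that is already met when the one before it is completed fails the run):
1. the mains switch is pressed down and stays (value of joint bar_latch above 0.0045 m), for 0.2 s.
2. the lamp switch is pressed down and stays (value of joint square_latch above 0.0045 m), for 0.2 s.
3. the camera switch is pressed down and stays (value of joint biground_latch above 0.0045 m), for 0.2 s.
At the end, for the whole second after the job is handed in: The mains (bar), lamp (square) and camera (large round) switches are latched down by at least 4.5 mm of their 6 mm, the stage heater (small round) is down by less than 2.5 mm, and every box and bystander is at rest, upright (within 0.1 rad) and within 15 mm of where it started (value of joint each of bar_latch, square_latch, biground_latch above 0.0045 m and value of joint smallround_latch below 0.0025 m and distance of each of bar_box, square_box, biground_box, smallround_box, bottle, wellplate, dish from where it was at the start of the episode below 0.015 m and angle between each of bar_box, square_box, biground_box, smallround_box, bottle, wellplate, dish's own z axis and vertical below 0.1 rad and linear speed of each of bar_box, square_box, biground_box, smallround_box, bottle, wellplate, dish below 0.01 m/s); the robot touches nothing.
It fails at once if the lamp switch goes down before the mains switch is on (value of joint square_latch above 0.0025 m and value of joint bar_latch below 0.0045 m).
It fails at once if the camera switch goes down before the lamp switch is on (value of joint biground_latch above 0.0025 m and value of joint square_latch below 0.0045 m).
It fails at once if the stage heater switch is pressed (value of joint smallround_latch above 0.0025 m).
It fails at once if a switch box or its key is pressed with more than 20 N (contact force between any of the fingers, the arm and bar_box above 20 N or contact force between any of the fingers, the arm and square_box above 20 N or contact force between any of the fingers, the arm and biground_box above 20 N or contact force between any of the fingers, the arm and smallround_box above 20 N).
It fails at once if a switch box or bystander is shifted by more than 15 mm, lifted by more than 6 mm or tipped (distance of any of bar_box, square_box, biground_box, smallround_box, bottle, wellplate, dish from where it was at the start of the episode above 0.015 m or height (world z) of any of bar_box, square_box, biground_box, smallround_box, bottle, wellplate, dish above 0.006 m or angle between any of bar_box, square_box, biground_box, smallround_box, bottle, wellplate, dish's own z axis and vertical above 0.1 rad).
It also fails if it takes over 50 s, if anything falls off the work surface, if the arm or the gripper's body presses on something with over 40 N, if the wrist force passes 120 N, or if a joint passes its speed limit or range.

## Working session

There is one attempt and no reset: what is moved stays moved. The work goes in short steps, Python scripts to look and compute and a tool call to move; the robot and the scene stay as the last step left them, time stands still between calls to the robot, and variables do not carry over. Pictures are saved under pics/ and viewed, about 8 in all and at most 12, crops included, and the job is handed in when it is done.

Besides the shell and the picture viewer there is one more tool, called after "Emit:" by a JSON object that holds its "method" and its "body". servo_tool: Moves the arm, as the interface text tells. Shifts and turns lie within -1 to 1; 1 stands for 0.025 m of shift or 0.1 rad of turn. Its arguments: {"type":"object","properties":{"increments":{"type":"array"}},"required":["increments"]}

```bash
mkdir -p pics
cat > h.py <<'E'
import numpy as np, cv2
from workcell import r, vision
def world(s,u,v,d=None):
    d=s["depth"][v,u] if d is None else d
    k=np.array([[s["fx"],0,s["cx"]],[0,s["fy"],s["cy"]],[0,0,1.]])
    x=(u-s["cx"])/s["fx"]*d; y=(v-s["cy"])/s["fy"]*d
    return (np.asarray(s["extrinsics"])@np.stack([x,-y,-d,np.ones_like(d)]))[:3]
def save(s,n): cv2.imwrite(f"pics/{n}.png",s["pixels"][:,:,::-1])
E
python3 - <<'E'
from h import *
print(r.get_state())
s=vision.snapshot("top"); save(s,"top0")
print([k for k in s if k not in("pixels","depth")], s["extrinsics"])
for n in ["bar_box","bar_top","square_top","biground_top","smallround_top","bottle","wellplate","dish"]:
    for m in vision.regions_of(s,n)[:6]:
        v,u=np.nonzero(m["mask"]); d=s["depth"][v,u].astype(float); k=d>0
        P=world(s,u[k],v[k],d[k])
        print(n,round(m["conf"],2),np.round(m["pixel"]),k.sum(),np.round(np.median(P,1),1),np.round(np.percentile(P,[2,98],axis=1),0).tolist())
E
```

```text
{'clock': 0.0, 'joints': array([ 1.27899710e+00,  2.38788349e-01, -1.42588384e-02,  1.31919266e+00,
       -1.43454854e-05,  1.57076198e+00]), 'qd': array([ 0.00123374, -0.0007676 , -0.00014523, -0.00091426, -0.00148706,
        0.00015699]), 'joint_torque': array([ 1.72159718e-03, -5.38773000e+01,  3.46436727e+01,  1.84584840e-02,
        2.31813046e-04, -8.47491634e-06]), 'position': array([150.98433988, 502.64902372, 404.07168659]), 'orientation': array([3.14157836e+00, 1.44352187e-03, 1.27903144e+00]), 'force': array([ 0.7956933 ,  0.94484655, -0.33202062]), 'moment': array([-0.0148584 ,  0.00639784,  0.00378579]), 'width': 0.9996295550524248}
['fx', 'fy', 'cx', 'cy', 'extrinsics', 'shot'] [[ 3.15251305e-03  9.91060743e-01 -1.33374157e-01  3.78999569e+02]
 [-9.99914958e-01  4.81190376e-03  1.21211184e-02 -1.78645423e+00]
 [ 1.26545482e-02  1.33324603e-01  9.90991631e-01  1.09240699e+03]
 [ 0.00000000e+00  0.00000000e+00  0.00000000e+00  1.00000000e+00]]
bar_box 0.83 [281. 208.] 1477 [563.1  62.7  45.8] [[526.0, 28.0, 17.0], [607.0, 101.0, 65.0]]
bar_box 0.2 [204. 232.] 74 [514.5 
[... 718 characters left out ...]
 [540.0, -190.0, 66.0]]
biground_top 0.84 [432. 238.] 353 [ 499.9 -222.5   63.2] [[484.0, -241.0, 48.0], [518.0, -206.0, 67.0]]
smallround_top 0.6 [209. 234.] 63 [515.6 200.5  62.2] [[508.0, 195.0, 55.0], [522.0, 208.0, 67.0]]
bottle 0.93 [256. 146.] 774 [674.2 112.7  92.7] [[660.0, 92.0, 11.0], [703.0, 135.0, 98.0]]
bottle 0.73 [437. 242.] 371 [ 501.1 -222.9   63.1] [[484.0, -242.0, 45.0], [521.0, -206.0, 67.0]]
wellplate 0.79 [505. 234.] 3065 [ 520.6 -371.6   19.1] [[471.0, -436.0, 4.0], [570.0, -309.0, 24.0]]
dish 0.97 [130. 225.] 834 [534.5 355.   21.8] [[508.0, 328.0, 6.0], [562.0, 384.0, 26.0]]
dish 0.37 [364. 220.] 1423 [538.5 -86.4  46.1] [[501.0, -124.0, 24.0], [581.0, -54.0, 65.0]]
```

View pics/top0.png

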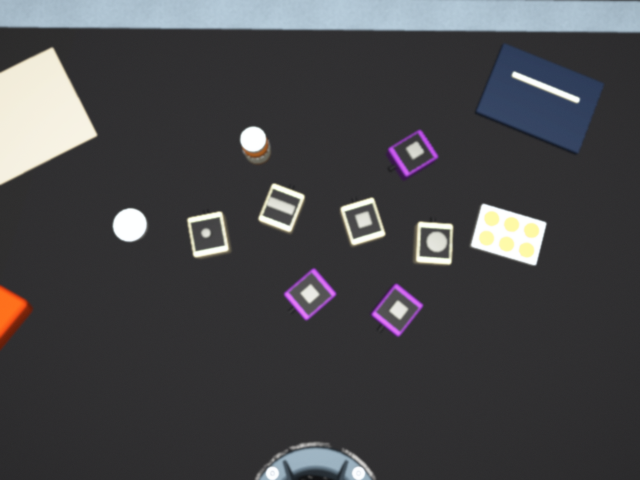

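The picture shows cream boxes at (208,234) with the small round key, (281,207) bar, (363,220) square and (435,242) large round. Three purple look-alikes have square keys. I'll square the tool with the world axes and shut the hand first, then travel.

Emit:
{"method": "servo_tool", "body": {"increments": [{"roll": 1,"hand": 1},{"roll": 1,"hand": 1},{"roll": 1,"hand": 1},{"roll": 1,"hand": 1},{"roll": 1,"hand": 1},{"roll": 1,"hand": 1},{"roll": 1,"hand": 1},{"roll": 1,"hand": 1},{"roll": 1,"hand": 1},{"roll": 1,"hand": 1},{"roll": 1,"hand": 1},{"roll": 1,"hand": 1}]}}

```text
schema error: expected keys tx, ty, tz, roll, hand
```

Run:
```python
from h import *
s=vision.snapshot("top")
for n,p in [("bar_top",(566,64)),("square_top",(541.6,-88.3)),("biground_top",(500,-222.6)),("smallround_top",(515,200))]:
    for m in vision.regions_of(s,n)[:6]:
        v,u=np.nonzero(m["mask"]); d=s["depth"][v,u].astype(float); k=d>0
        P=world(s,u[k],v[k],d[k]); P=P[:,(P[2]>58)]
        if P.size and np.hypot(*(np.median(P,1)[:2]-p))<20:
            c=cv2.minAreaRect(P[:2].T.astype(np.float32)); print(n,m["conf"],P.shape[1],P.mean(1).round(1),c)
# whole box top faces (z~45 and cream) for orientation/centre, from depth around each key
v,u=np.mgrid[0:480,0:640]; v=v.ravel();u=u.ravel(); P=world(s,u,v,s["depth"][v,u].astype(float))
for p in [(566,64),(541.6,-88.3),(500,-222.6),(515,200)]:
    k=(np.hypot(P[0]-p[0],P[1]-p[1])<62)&(P[2]>40)&(P[2]<72)
    print(p,cv2.minAreaRect(P[:2,k].T.astype(np.float32)))
print(r.get_state()["joints"])
```

```text
bar_top 0.84 256 [566.6  63.4  63. ] ((567.1953735351562, 63.768211364746094), (50.1727409362793, 18.627267837524414), 69.09928894042969)
square_top 0.79 195 [541.5 -88.9  62.9] ((541.99951171875, -89.04362487792969), (26.03282356262207, 25.857952117919922), 16.838781356811523)
biground_top 0.55 313 [ 500.6 -223.8   63.3] ((500.9945983886719, -223.70004272460938), (36.124942779541016, 36.257442474365234), 62.697906494140625)
smallround_top 0.61 55 [515.2 201.1  63. ] ((515.4056396484375, 201.2544708251953), (14.274182319641113, 12.996350288391113), 47.227935791015625)
(566, 64) ((567.3606567382812, 64.58494567871094), (66.11775207519531, 76.42050170898438), 69.42886352539062)
(541.6, -88.3) ((542.131591796875, -89.21336364746094), (76.19856262207031, 66.12374877929688), 17.272859573364258)
(500, -222.6) ((501.1551208496094, -224.30963134765625), (66.71370697021484, 75.97696685791016), 86.4042739868164)
(515, 200) ((515.5521850585938, 202.19691467285156), (76.54163360595703, 66.10721588134766), 11.70909309387207)
[ 1.27900010e+00  2.38138982e-01 -1.35111575e-02  1.31922613e+00
 -1.14671007e-05  1.57080497e+00]
```

Emit:
{"method": "servo_tool", "body": {"increments": [{"tx": 0,"ty": 0,"tz": 0,"roll": 1,"hand": 1},{"tx": 0,"ty": 0,"tz": 0,"roll": 1,"hand": 1},{"tx": 0,"ty": 0,"tz": 0,"roll": 1,"hand": 1},{"tx": 0,"ty": 0,"tz": 0,"roll": 1,"hand": 1},{"tx": 0,"ty": 0,"tz": 0,"roll": 1,"hand": 1},{"tx": 0,"ty": 0,"tz": 0,"roll": 1,"hand": 1},{"tx": 0,"ty": 0,"tz": 0,"roll": 1,"hand": 1},{"tx": 0,"ty": 0,"tz": 0,"roll": 1,"hand": 1},{"tx": 0,"ty": 0,"tz": 0,"roll": 1,"hand": 1},{"tx": 0,"ty": 0,"tz": 0,"roll": 1,"hand": 1},{"tx": 0,"ty": 0,"tz": 0,"roll": 1,"hand": 1},{"tx": 0,"ty": 0,"tz": 0,"roll": 1,"hand": 1}]}}

```text
clock: 1.9
position: [151.0, 502.7, 404.9]
orientation: [-3.141, -0.0, 0.032]
force: [-0.6, 1.6, 0.2]
width: -0.002
```

Emit:
{"method": "servo_tool", "body": {"increments": [{"tx": 0.7,"ty": 0.7,"tz": 0.1,"roll": 0.3,"hand": 1},{"tx": 0.7,"ty": 0.7,"tz": 0.1,"roll": 0,"hand": 1},{"tx": 0.7,"ty": 0.7,"tz": 0.1,"roll": 0,"hand": 1},{"tx": 0.7,"ty": 0.7,"tz": 0.1,"roll": 0,"hand": 1},{"tx": 0.7,"ty": 0.7,"tz": 0.1,"roll": 0,"hand": 1},{"tx": 0.7,"ty": 0.7,"tz": 0.1,"roll": 0,"hand": 1},{"tx": 0.7,"ty": 0.7,"tz": 0.1,"roll": 0,"hand": 1},{"tx": 0.7,"ty": 0.7,"tz": 0.1,"roll": 0,"hand": 1},{"tx": 0.7,"ty": 0.7,"tz": 0.1,"roll": 0,"hand": 1},{"tx": 0.7,"ty": 0.7,"tz": 0.1,"roll": 0,"hand": 1},{"tx": 0.7,"ty": 0.7,"tz": 0.1,"roll": 0,"hand": 1},{"tx": 0.7,"ty": 0.7,"tz": 0.1,"roll": 0,"hand": 1}]}}

```text
clock: 3.1
position: [366.9, 287.0, 374.3]
orientation: [-3.138, -0.002, 0.002]
force: [0.1, -0.1, -0.1]
width: 0.001
```

Emit:
{"method": "servo_tool", "body": {"increments": [{"tx": 0.7,"ty": 0.79,"tz": 0.3,"roll": 0,"hand": 1},{"tx": 0.7,"ty": 0.79,"tz": 0.3,"roll": 0,"hand": 1},{"tx": 0.7,"ty": 0.79,"tz": 0.3,"roll": 0,"hand": 1},{"tx": 0.7,"ty": 0.79,"tz": 0.3,"roll": 0,"hand": 1},{"tx": 0.7,"ty": 0.79,"tz": 0.3,"roll": 0,"hand": 1},{"tx": 0.7,"ty": 0.79,"tz": 0.3,"roll": 0,"hand": 1},{"tx": 0.7,"ty": 0.79,"tz": 0.3,"roll": 0,"hand": 1},{"tx": 0.7,"ty": 0.79,"tz": 0.3,"roll": 0,"hand": 1},{"tx": 0.7,"ty": 0.79,"tz": 0.3,"roll": 0,"hand": 1},{"tx": 0.7,"ty": 0.79,"tz": 0.3,"roll": 0,"hand": 1},{"tx": 0.7,"ty": 0.79,"tz": 0.3,"roll": 0,"hand": 1},{"tx": 0,"ty": 0,"tz": 0,"roll": 0,"hand": 1}]}}

```text
clock: 4.3
position: [569.4, 58.5, 288.7]
orientation: [-3.136, -0.006, -0.001]
force: [0.2, 0.1, -0.5]
width: -0.003
```

Emit:
{"method": "servo_tool", "body": {"increments": [{"tx": -0.1,"ty": -0.22,"tz": 0.5,"roll": 0,"hand": 1},{"tx": 0,"ty": 0,"tz": 0.5,"roll": 0,"hand": 1},{"tx": 0,"ty": 0,"tz": 0.4,"roll": 0,"hand": 1},{"tx": 0,"ty": 0,"tz": 0.2,"roll": 0,"hand": 1},{"tx": 0,"ty": 0,"tz": 0,"roll": 0,"hand": 1},{"tx": 0,"ty": 0,"tz": 0,"roll": 0,"hand": 1}]}}

```text
clock: 4.9
position: [566.5, 64.8, 246.9]
orientation: [-3.136, -0.005, -0.001]
force: [0.9, -0.7, 0.2]
width: 0.002
```

Run:
```python
from h import *
s=vision.snapshot("scene"); save(s,"sc1")
print(r.get_state()["position"],r.get_state()["force"])
```

```text
[566.51558394  64.79805691 246.97171098] [-0.06680895 -0.56905734 -0.28581033]
```

View pics/sc1.png

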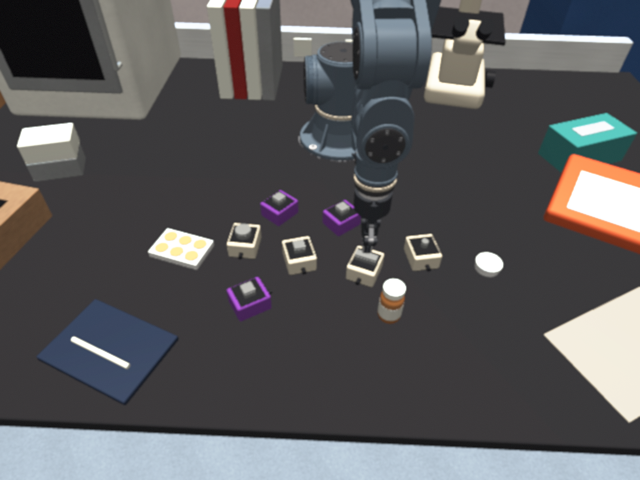

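The fingertips at (369,250) are above the bar key of the cream box at (366,262), and nothing else is near. I'll press in small steps.

Emit:
{"method": "servo_tool", "body": {"increments": [{"tx": 0,"ty": 0,"tz": 0.2,"roll": 0,"hand": 1},{"tx": 0,"ty": 0,"tz": 0.14,"roll": 0,"hand": 1},{"tx": 0,"ty": 0,"tz": 0.1,"roll": 0,"hand": 1},{"tx": 0,"ty": 0,"tz": 0.1,"roll": 0,"hand": 1},{"tx": 0,"ty": 0,"tz": 0,"roll": 0,"hand": 1}]}}

```text
clock: 5.45
position: [567.1, 65.0, 233.8]
orientation: [-3.136, -0.008, -0.001]
force: [0.1, -0.3, 2.8]
width: -0.002
```

Emit:
{"method": "servo_tool", "body": {"increments": [{"tx": 0,"ty": 0,"tz": 0.1,"roll": 0,"hand": 1},{"tx": 0,"ty": 0,"tz": 0.1,"roll": 0,"hand": 1},{"tx": 0,"ty": 0,"tz": 0.06,"roll": 0,"hand": 1},{"tx": 0,"ty": 0,"tz": 0,"roll": 0,"hand": 1}]}}

```text
clock: 5.85
position: [567.1, 65.0, 227.3]
orientation: [-3.136, -0.008, -0.001]
force: [-1.9, 0.0, 5.2]
width: -0.002
```

Emit:
{"method": "servo_tool", "body": {"increments": [{"tx": 0,"ty": 0,"tz": 0.04,"roll": 0,"hand": 1},{"tx": 0,"ty": 0,"tz": 0,"roll": 0,"hand": 1}]}}

```text
clock: 6.05
position: [567.1, 65.0, 226.7]
orientation: [-3.136, -0.008, -0.001]
force: [-0.6, -0.3, 6.0]
width: 0.0
```

Emit:
{"method": "servo_tool", "body": {"increments": [{"tx": 0,"ty": 0,"tz": -0.4,"roll": 0,"hand": 1},{"tx": 0,"ty": 0,"tz": -0.8,"roll": 0,"hand": 1},{"tx": 0,"ty": 0,"tz": -0.4,"roll": 0,"hand": 1},{"tx": -0.12,"ty": 0.75,"tz": 0,"roll": 0,"hand": 1},{"tx": -0.12,"ty": 0.75,"tz": 0,"roll": 0,"hand": 1},{"tx": -0.12,"ty": 0.75,"tz": 0,"roll": 0,"hand": 1},{"tx": -0.12,"ty": 0.75,"tz": 0,"roll": 0,"hand": 1},{"tx": -0.12,"ty": 0.75,"tz": 0,"roll": 0,"hand": 1},{"tx": -0.12,"ty": 0.75,"tz": 0,"roll": 0,"hand": 1},{"tx": -0.12,"ty": 0.75,"tz": 0,"roll": 0,"hand": 1},{"tx": -0.12,"ty": 0.75,"tz": 0,"roll": 0,"hand": 1},{"tx": 0,"ty": 0,"tz": 0,"roll": 0,"hand": 1}]}}

```text
clock: 7.25
position: [542.9, -90.0, 270.5]
orientation: [-3.136, -0.012, 0.001]
force: [0.5, 0.2, 0.3]
width: -0.002
```

```bash
cat > chk.py <<'E'
from h import *
s=vision.snapshot("top")
v,u=np.mgrid[0:480,0:640]; v=v.ravel();u=u.ravel(); P=world(s,u,v,s["depth"][v,u].astype(float))
for n,p in [("bar",(567,64)),("square",(542,-89)),("big",(501,-224)),("small",(515.5,202))]:
    q=np.hypot(P[0]-p[0],P[1]-p[1])
    k=(q<62)&(P[2]>40)&(P[2]<72)
    print(n,"key z",np.median(P[2,q<6]).round(1),cv2.minAreaRect(P[:2,k].T.astype(np.float32)))
t=r.get_state(); print(t["position"],t["force"])
E
python3 chk.py
```

```text
bar key z 57.3 ((567.5732421875, 64.4551010131836), (65.97677612304688, 76.1799087524414), 69.28458404541016)
square key z 591.4 ((563.5073852539062, -50.96950149536133), (5.496085166931152, 12.589659690856934), 87.49425506591797)
big key z nan ((0.0, 0.0), (0.0, 0.0), 0.0)
small key z 63.0 ((515.554931640625, 202.0201416015625), (76.43871307373047, 66.02879333496094), 11.853311538696289)
[543.06215682 -89.23909702 270.49421756] [ 0.59451452  0.35110792 -1.01541416]
  return _methods._mean(a, axis=axis, dtype=dtype,
  ret = ret.dtype.type(ret / rcount)
```

The bar is latched: its key is at 57.3 mm and the box hasn't moved. Next is the square.

Emit:
{"method": "servo_tool", "body": {"increments": [{"tx": 0,"ty": 0,"tz": 0.5,"roll": 0,"hand": 1},{"tx": 0,"ty": 0,"tz": 0.4,"roll": 0,"hand": 1},{"tx": 0,"ty": 0,"tz": 0.2,"roll": 0,"hand": 1},{"tx": 0,"ty": 0,"tz": 0.1,"roll": 0,"hand": 1},{"tx": 0,"ty": 0,"tz": 0.1,"roll": 0,"hand": 1},{"tx": 0,"ty": 0,"tz": 0.1,"roll": 0,"hand": 1},{"tx": 0,"ty": 0,"tz": 0,"roll": 0,"hand": 1}]}}

```text
clock: 8.0
position: [543.9, -86.4, 232.1]
orientation: [-3.136, -0.012, 0.005]
force: [-0.6, -1.4, 2.3]
width: -0.003
```

Emit:
{"method": "servo_tool", "body": {"increments": [{"tx": 0,"ty": 0,"tz": 0.1,"roll": 0,"hand": 1},{"tx": 0,"ty": 0,"tz": 0.08,"roll": 0,"hand": 1},{"tx": 0,"ty": 0,"tz": 0.04,"roll": 0,"hand": 1},{"tx": 0,"ty": 0,"tz": 0,"roll": 0,"hand": 1}]}}

```text
clock: 8.4
position: [543.9, -86.5, 227.1]
orientation: [-3.136, -0.013, 0.004]
force: [-2.1, -0.9, 4.4]
width: 0.001
```

Emit:
{"method": "servo_tool", "body": {"increments": [{"tx": 0,"ty": 0,"tz": 0.04,"roll": 0,"hand": 1},{"tx": 0,"ty": 0,"tz": 0,"roll": 0,"hand": 1}]}}

```text
clock: 8.6
position: [543.9, -86.5, 226.6]
orientation: [-3.136, -0.013, 0.004]
force: [-2.7, -0.9, 5.5]
width: -0.001
```

Emit:
{"method": "servo_tool", "body": {"increments": [{"tx": 0,"ty": 0,"tz": -0.4,"roll": 0,"hand": 1},{"tx": 0,"ty": 0,"tz": -0.8,"roll": 0,"hand": 1},{"tx": 0,"ty": 0,"tz": -0.4,"roll": 0,"hand": 1},{"tx": -0.21,"ty": 0.69,"tz": 0,"roll": 0,"hand": 1},{"tx": -0.21,"ty": 0.69,"tz": 0,"roll": 0,"hand": 1},{"tx": -0.21,"ty": 0.69,"tz": 0,"roll": 0,"hand": 1},{"tx": -0.21,"ty": 0.69,"tz": 0,"roll": 0,"hand": 1},{"tx": -0.21,"ty": 0.69,"tz": 0,"roll": 0,"hand": 1},{"tx": -0.21,"ty": 0.69,"tz": 0,"roll": 0,"hand": 1},{"tx": -0.21,"ty": 0.69,"tz": 0,"roll": 0,"hand": 1},{"tx": -0.21,"ty": 0.69,"tz": 0,"roll": 0,"hand": 1}]}}

```text
clock: 9.7
position: [502.7, -227.4, 270.2]
orientation: [-3.134, -0.019, 0.009]
force: [-0.3, -0.5, -0.2]
width: 0.002
```

```bash
python3 chk.py 2>/dev/null
```

```text
bar key z 56.4 ((567.4439697265625, 64.50090026855469), (65.78895568847656, 76.28022003173828), 69.38192749023438)
square key z 57.6 ((541.8671875, -88.91938781738281), (76.08804321289062, 66.2709732055664), 17.421030044555664)
big key z 591.2 ((501.5771484375, -219.325927734375), (56.73728942871094, 76.75923919677734), 86.83851623535156)
small key z 62.7 ((515.5313110351562, 202.0749969482422), (76.02000427246094, 66.16720581054688), 11.986738204956055)
[ 502.21321907 -229.35319777  270.24327213] [-0.30473681 -2.40095211 -0.27783398]
```

The square is latched at 57.6 mm. Next is the large round key, with a small correction for tilt on the way down.

Emit:
{"method": "servo_tool", "body": {"increments": [{"tx": -0.15,"ty": -0.15,"tz": 0.5,"roll": 0,"hand": 1},{"tx": 0,"ty": 0,"tz": 0.4,"roll": 0,"hand": 1},{"tx": 0,"ty": 0,"tz": 0.2,"roll": 0,"hand": 1},{"tx": 0,"ty": 0,"tz": 0.1,"roll": 0,"hand": 1},{"tx": 0,"ty": 0,"tz": 0.1,"roll": 0,"hand": 1},{"tx": 0,"ty": 0,"tz": 0.1,"roll": 0,"hand": 1},{"tx": 0,"ty": 0,"tz": 0,"roll": 0,"hand": 1}]}}

```text
clock: 10.45
position: [500.1, -225.9, 234.8]
orientation: [-3.136, -0.021, 0.007]
force: [-1.3, -0.8, 2.1]
width: -0.0
```

Emit:
{"method": "servo_tool", "body": {"increments": [{"tx": 0,"ty": 0,"tz": 0.1,"roll": 0,"hand": 1},{"tx": 0,"ty": 0,"tz": 0.1,"roll": 0,"hand": 1},{"tx": 0,"ty": 0,"tz": 0.08,"roll": 0,"hand": 1},{"tx": 0,"ty": 0,"tz": 0.04,"roll": 0,"hand": 1},{"tx": 0,"ty": 0,"tz": 0,"roll": 0,"hand": 1}]}}

```text
clock: 10.95
position: [500.2, -225.8, 227.2]
orientation: [-3.136, -0.021, 0.007]
force: [-1.6, -0.2, 4.9]
width: 0.001
```

Emit:
{"method": "servo_tool", "body": {"increments": [{"tx": 0,"ty": 0,"tz": 0.04,"roll": 0,"hand": 1},{"tx": 0,"ty": 0,"tz": 0,"roll": 0,"hand": 1},{"tx": 0,"ty": 0,"tz": 0,"roll": 0,"hand": 1}]}}

```text
clock: 11.25
position: [500.1, -225.8, 226.8]
orientation: [-3.136, -0.022, 0.007]
force: [-2.0, -0.1, 4.8]
width: 0.003
```

Emit:
{"method": "servo_tool", "body": {"increments": [{"tx": 0,"ty": 0,"tz": 0.04,"roll": 0,"hand": 1},{"tx": 0,"ty": 0,"tz": 0,"roll": 0,"hand": 1},{"tx": 0,"ty": 0,"tz": 0,"roll": 0,"hand": 1},{"tx": 0,"ty": 0,"tz": -0.4,"roll": 0,"hand": 1},{"tx": 0,"ty": 0,"tz": -0.8,"roll": 0,"hand": 1},{"tx": 0,"ty": 0,"tz": -0.8,"roll": 0,"hand": 1},{"tx": 0,"ty": 0,"tz": -0.8,"roll": 0,"hand": 1},{"tx": 0,"ty": 0,"tz": -0.8,"roll": 0,"hand": 1},{"tx": -0.7,"ty": 0,"tz": -0.5,"roll": 0,"hand": 1},{"tx": -0.7,"ty": 0,"tz": -0.5,"roll": 0,"hand": 1},{"tx": -0.7,"ty": 0,"tz": -0.5,"roll": 0,"hand": 1},{"tx": -0.7,"ty": 0,"tz": -0.5,"roll": 0,"hand": 1}]}}

```text
clock: 12.45
position: [427.1, -226.6, 372.6]
orientation: [-3.135, -0.026, 0.01]
force: [0.1, 0.3, -0.3]
width: 0.002
```

Emit:
{"method": "servo_tool", "body": {"increments": [{"tx": -0.7,"ty": 0,"tz": 0,"roll": 0,"hand": 1},{"tx": -0.7,"ty": 0,"tz": 0,"roll": 0,"hand": 1},{"tx": -0.7,"ty": 0,"tz": 0,"roll": 0,"hand": 1},{"tx": -0.5,"ty": 0,"tz": 0,"roll": 0,"hand": 1},{"tx": 0,"ty": 0,"tz": 0,"roll": 0,"hand": 1},{"tx": 0,"ty": 0,"tz": 0,"roll": 0,"hand": 1}]}}

```text
clock: 13.05
position: [357.7, -227.1, 374.6]
orientation: [-3.137, -0.031, 0.009]
force: [-0.0, 0.0, -0.8]
width: -0.003
```

```bash
python3 chk.py 2>/dev/null
python3 - <<'E'
from h import *
s=vision.snapshot("top"); save(s,"top1")
for n in ["bottle","wellplate","dish"]:
    m=vision.regions_of(s,n)[0]
    v,u=np.nonzero(m["mask"]); d=s["depth"][v,u].astype(float)
    print(n,round(m["conf"],2),np.round(np.median(world(s,u,v,d),1),1))
E
```

```text
bar key z 58.3 ((567.330078125, 64.49270629882812), (66.18391418457031, 76.55145263671875), 69.45380401611328)
square key z 57.2 ((541.8602905273438, -89.08211517333984), (75.90849304199219, 66.45240020751953), 17.272781372070312)
big key z 57.6 ((501.1767272949219, -224.17117309570312), (66.47354888916016, 76.3332290649414), 85.59786224365234)
small key z 63.3 ((515.6160888671875, 202.1441650390625), (76.07390594482422, 65.87181091308594), 11.556466102600098)
[ 357.84098588 -227.06386633  374.50764985] [-0.65399152  0.16822826  0.33393927]
bottle 0.89 [675.3 111.8  92.4]
wellplate 0.91 [ 520.3 -371.4   19.2]
dish 0.86 [534.5 354.4  21.7]
```

View pics/top1.png

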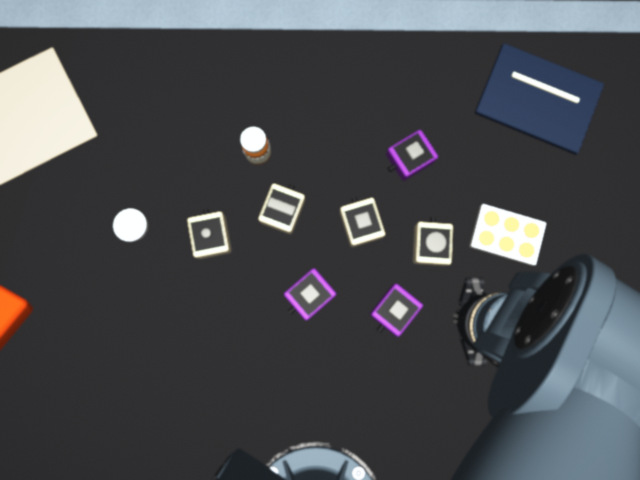

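The boxes at (208,234), (281,207), (363,220) and (435,242) and the bystanders are where they started, and the arm is clear of them all. I'm handing in.

```bash
python3 -c "from h import *; print(r.sign_off())"
```

```text
the job is handed in; nothing more can be done
None
```

I pressed the mains (bar), lamp (square) and camera (large round) keys in that order with the shut fingertips. All three appear latched down, and the job is handed in; sign-off gives no verdict. The run took about 13 s of robot time.

| Key | Highest force reading (N) | Last key-top height (mm) | Expected (mm) |
|---|---|---|---|
| Mains (bar) | 6.0 | 58.3 | 57 |
| Lamp (square) | 5.5 | 57.2 | 57 |
| Camera (large round) | 4.9 | 57.6 | 57 |
| Stage heater (small round) | not touched | 63.3 | 63 |

- **Movement:** all four boxes are within about 0.5 mm of where they started. The jar, well plate and dish are within about 1.5 mm, which is about the accuracy of the camera. The arm was well clear of everything.
- **Checks that disagreed:** the mains key read 57.3, 56.4 and 58.3 mm in three separate looks. I took that as depth noise, since the press had reached 6 N.
- **Not read:** I gave the camera key a final 1 mm of press without reading the force on that step, which would have been a little above the 4.9 N shown.

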